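Stow the oil bottle in the bench cabinet's door rack and shut the roller-catch door

TASK

Pull the grey cabinet's door well open and, leaving the red bottle in place and the jar standing, stand the green bottle in the rack on the inside of the door, beside the jar, and let go of it. Then push the door shut steadily, no slamming, until you feel it ride over the roller catch and snap fully home on its buffer, and ease off at once: do not lean on it. Last, check the catch with a light outward tug on the bar, about 5 N and no yank, and leave the door shut.

Things in the scene. Friction and masses are not known exactly. Their poses are not given: they have to be found in the camera images.
- cabinet: Grey steel cabinet, fixed, 170 mm deep, 260 wide, 250 high. Origin: middle of its front lower edge, on the bench. x points into it (the door is on the -x side), y along its width to the hinge side, which is the end nearest the robot; the door faces about world -y. Under its top, 225 mm from the hinge line, a catch: two sprung rollers that a steel tongue on the door forces apart.
- door (a joint): Door's opening angle, rad: 0 to 0.01 when snapped shut (start), growing as the free edge swings out, max 1.75. Turns easily, stays where left. To shut it the push at the bar's distance must rise to some 12 to 22 N (rollers, from about 0.04), then drops suddenly at the snap, then rises steeply on the buffer. Stiffness and depth (+-1 mm) of the catch vary, unseen. 10 to 20 N at the bar pull it open.
- handle (a point): Centre of the bar pull: level aluminium bar, 10 mm dia, 110 long, on two posts 84 apart; 190 mm from the hinge line, 226 above the bench, 38 off the door's outer face, 54 from the plane of its inner face. The gap behind it, 33 mm clear, is open from above: shut fingers let into it can pull the bar or push the face. Moves with the door; x normal to the door, inwards, y towards the hinge.
- hinge (a point): Point on the door's upright hinge line, which lies in the plane of the door's inner face, at the height of the door's top edge, 246 mm above the bench. x is normal to the door, inwards, y along it away from the free edge; they turn with it. Door panel: 258 mm wide from the hinge line, 242 high, 16 thick.
- rack (a point): Centre of the floor of the steel rack on the door's inside: 130 mm above the bench, 108 from the hinge line, 31 behind the inner face; swings with the door. x away from that face, y towards the hinge. Inside 158 mm long, 59 deep; lip and ends 47 mm above the floor. The jar stands at y = 48 to 56 mm, the free place is around y = -36 mm. Loaded from above with the door open 1.2 to 1.4 rad.
- oil: Green bottle with a white cap, loose on the bench to the robot's right: body 40 mm diameter and 86 high, cap 26 mm diameter and 14 high, 100 mm in all, 100 to 200 g, rigid. Origin: centre of its underside, z up. Can be gripped across the body from above.
- solvent: Red bottle with a black cap, same shape and size as the green one, standing on the bench near it; which of the two is nearer the robot varies. Leave it where it is (a shift of over 20 mm fails). Origin: centre of its underside.
- jar: Amber jar with a steel lid, 44 mm diameter, 75 mm high, 150 g, standing loose in the hinge end of the door rack. It rides along with the door and must stay upright. Origin: centre of its underside.
- buffer: Rubber stop, 12 mm diameter, behind the rollers, inside the cabinet, on which the shut door's tongue rests: 225 mm from the hinge line, 214 above the bench. Origin: middle of its front face. Gives 1 mm per 25 N. The catch alone presses the door on it with about 6 to 9 N; over 18 N (some 10 N more push at the bar after the snap) counts as leaning on the door.
- bar (a joint): Flex of the bar pull on its posts, m, positive when pulled away from the door: 0.05 mm per N. Lost in the noise of the poses: feel the force instead. A tug of 4 to 8 N on the shut door (0.2 to 0.4 mm), kept up for 0.1 s, shows that it is caught; more counts as a yank and may pull it open.
Things that resemble listed ones, but are neither listed nor needed, are in the scene too. Of the things shaped like the oil, the green one is meant.

How it is judged (in metres and radians):
On the way, in this order (a step that is already met when the one before it is completed fails the run):
1. the door has been pulled open through its catch (at least 40 degrees) (value of joint door above 0.7 rad), for 0.1 s.
2. the green bottle stands in the door rack, let go, while the door is still open (x of oil in the frame of rack between -0.02 and 0.02 m and y of oil in the frame of rack between -0.07 and 0.07 m and z of oil in the frame of rack between -0.004 and 0.008 m and angle between oil's own z axis and vertical below 0.15 rad and value of joint door above 0.5 rad and contact force between the fingers and oil below 0.1 N), for 0.2 s.
3. the shut door is tugged outwards by its bar with 4 N or more (0.2 mm of flex) and the catch holds it (value of joint door below 0.015 rad and value of joint bar above 0.0002 m), for 0.1 s.
At the end, for the whole second after the job is handed in: Door shut (under 0.015 rad) and resting on its rubber buffer with over 1 N; green bottle at rest in the rack (within 20 mm across, 70 mm along it from the centre); bottle and jar upright (under 0.15 rad) with undersides 4 mm below to 8 mm above the rack floor (value of joint door below 0.015 rad and contact force between buffer and anything else above 1 N and angular speed of oil below 0.1 rad/s and linear speed of oil below 0.02 m/s and x of oil in the frame of rack between -0.02 and 0.02 m and y of oil in the frame of rack between -0.07 and 0.07 m and z of oil in the frame of rack between -0.004 and 0.008 m and angle between each of oil, jar's own z axis and vertical below 0.15 rad and z of jar in the frame of rack between -0.004 and 0.008 m); the robot touches nothing.
It fails at once if the shut door is pressed onto its rubber buffer with more than 18 N (contact force between buffer and anything else above 18 N).
It fails at once if the shut door, with the bottle in its rack, is yanked: its bar pulled with more than 8 N (z of oil in the frame of rack above -0.01 m and value of joint door below 0.015 rad and value of joint bar above 0.0004 m).
It fails at once if the door is slammed: faster than 2 rad/s within its last 0.12 rad (0.4 m/s at the bar) (value of joint door below 0.12 rad and velocity of joint door below -2 rad/s).
It fails at once if the jar is tipped (over 0.5 rad) or the green bottle is tipped over (0.9 rad) (angle between jar's own z axis and vertical above 0.5 rad or angle between oil's own z axis and vertical above 0.9 rad).
It fails at once if the red bottle is shifted more than 20 mm from where it stood (distance of solvent from where it was at the start of the episode above 0.02 m).
It also fails if it takes over 72 s, if anything falls off the work surface, if the arm or the gripper's body presses on something with over 40 N, if the wrist force passes 120 N, or if a joint passes its speed limit or range.

ROBOT

A 7-joint arm with a two-finger parallel gripper is mounted at the origin on the work surface. World frame = base frame: x ahead of the robot, y to its left, z up, the work surface at z = 0. Lengths are in mm, angles in rad, forces in N, time in s.
With the tool pointing down it reaches from about 400 to 875 mm from the base axis. Payload 4.4 kg.
Tool frame: the origin (TCP) lies at the very end of the fingers, on their centre line; the grasp point (between the pads) lies 19 mm behind it; z points along the fingers, y is the line along which they close (so a half turn about z gives the same grasp; the last joint's range is limited). The gripper opens to 85 mm and grips with 20 to 120 N. Pads are 22 mm wide; open, the fingers measure 114 mm over their backs; the gripper's body (76 mm by 85 mm) begins 54 mm behind the grasp point. The pads swing forward as they close: fully open they stand 13 mm farther back than shut.
Start: joints at [-1.306, 0.628, 0.038, 1.517, -0.027, 0.996, -0.02], TCP at [211.096, 614.781, 231.313] pointing down, gripper open.
Joint ranges: [-3.06, 3.06], [-0.37, 2.12], [-1.25, 1.32], [0.18, 2.47], [-1.1, 4.24], [0.23, 1.98], [-2.94, 2.94]. Speed limits (rad/s): [2.57, 2.57, 3.14, 3.14, 3.14, 3.14, 3.14].

INTERFACE

Orientations are given as [roll, pitch, yaw] about the fixed x, y, z axes, in that order (R = Rz(yaw) Ry(pitch) Rx(roll)).
In Python, from cell import sensors, get_image, camera_params, order gives the robot as it stands.
- The arm moves only by the shell command python3 -m inch 'ROWS' [OPENING]. ROWS is JSON, a list that holds one entry, the list of rows, each a list of 4 numbers: the shift along the tool's x, y, z in cm, then the turn about the tool's z in degrees. A call has 1 to 8 rows; each row is the pose to reach, as a shift and turn from the pose commanded when the call began, along the tool's axes at that moment; what a row does not reach only later rows make up. A row lasts 1/12 s, in which the tool goes at most 41.7 mm and 7.16 degrees, less where a joint would pass 70% of its speed; a pose out of reach is approached as far as the arm can. A call with a gripper value outside its range is refused whole. OPENING is the finger opening in cm, from 0 to 8.54, set as the call begins (- or left out, the last holds). The fingers move at their own pace and stop on an object; the grip force is fixed at half the most. Time passes only in rows, so rows that repeat a pose let the fingers close. It gives the time, the measured TCP pose, the force, the opening and the grip force at its end, in the units of the state.
- sensors.read_state(): the state, without advancing time (a new reading comes with each control period).
- get_image(name): name is "scene" or "top"; returns the picture (400x640x3 uint8, blue, green, red); there is no depth.
- camera_params(name): a dict with "mtx" (3x3 intrinsics, pixels), "D" ([k1, k2, p1, p2, k3] as OpenCV has them; the pictures are not rectified), "rvec" (rotation vector, rad) and "tvec" (3), from world to camera coordinates, as OpenCV has them. Camera axes: x right, y down, z forward; pixel columns grow to the right and rows downward; lengths in mm; the calibration is good to about 2 mm. A picture is of the moment at which its call begins. camera_params takes no time and is no camera call.
- order.finish_job(): hands the job in; it is judged then, once.
The state is a dict: "clock": time; "qpos": joint angles; "qd": joint speeds; "tau": joint torques, N m; "eef_pos": TCP position; "tool_rot": TCP orientation; "force": force on the tool from outside, world axes, zero at the start; "torque": the same for the moment, N m; "width": finger opening in mm; "gripper_force": force on a finger pad.
Only numpy, scipy, OpenCV 4.12 (cv2) and the standard library are available. Lean on these libraries where they do the work, as an engineer would, in place of code of your own. Each camera call takes 0.05 s, during which the arm holds its last target. There are 200 camera calls.

## Working session

There is one attempt and no reset: what is moved stays moved. The work goes in short steps, Python scripts to look and compute and a shell command to move; the robot and the scene stay as the last step left them, time stands still between calls to the robot, and variables do not carry over. Pictures are saved under pics/ and viewed, at most 10 in all, crops included, and the job is handed in when it is done.

```bash
mkdir -p pics; ls
python3 - <<'E'
from cell import sensors,get_image,camera_params
import cv2
print(sensors.read_state())
for n in("scene","top"):
    cv2.imwrite(f"pics/{n}0.png",get_image(n)); print(n,camera_params(n))
E
```

```text
pics
{'clock': 0.0, 'qpos': array([-1.30579572,  0.62937117,  0.03844719,  1.51837199, -0.02702328,
        0.99630625, -0.019989  ]), 'qd': array([-0.00074794, -0.00209428, -0.00165775,  0.00112143, -0.0007979 ,
       -0.00071943, -0.00019268]), 'tau': array([-1.00343288e-03, -5.63407016e+01,  1.22609541e+00, -1.93450946e+01,
        1.10491653e-02,  1.05645246e-02, -1.02550979e-05]), 'eef_pos': array([210.88399868, 614.1704389 , 230.37168319]), 'tool_rot': array([-3.13965394e+00,  1.06359329e-05,  2.81078606e+00]), 'force': array([-0.56376605, -0.11228233, -0.5510303 ]), 'torque': array([-0.03155427,  0.01944833, -0.02756068]), 'gripper_force': 0.0, 'width': 85.12188923071075}
scene {'mtx': array([[474.89529794,   0.        , 313.27253382],
       [  0.        , 474.89529794, 192.18611471],
       [  0.        ,   0.        ,   1.        ]]), 'D': array([-0.10822821,  0.        ,  0.        ,  0.        ,  0.        ]), 'rvec': array([ 1.16609902,  2.46452487, -0.89026195]), 'tvec': array([ 408.8018125 , -212.41791497, 1342.16616269])}
top {'mtx': array([[432.00861651,   0.        , 319.04613722],
       [  0.        , 432.00861651, 201.22043453],
       [  0.        ,   0.        ,   1.        ]]), 'D': array([-0.03419262,  0.        ,  0.        ,  0.        ,  0.        ]), 'rvec': array([ 2.18047856, -2.15229841,  0.14808574]), 'tvec': array([ -89.14719132,  550.2605982 , 1177.13372438])}
```

View pics/scene0.png

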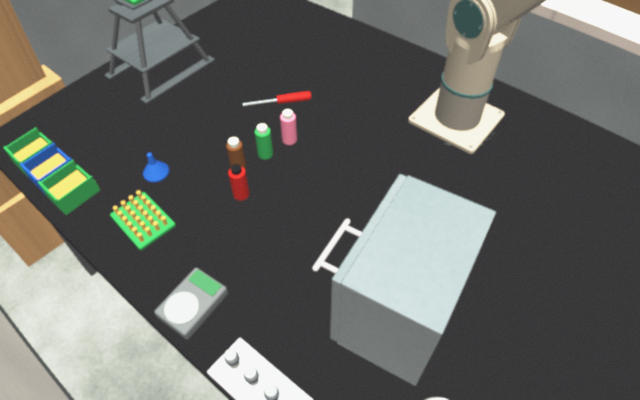

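View pics/top0.png

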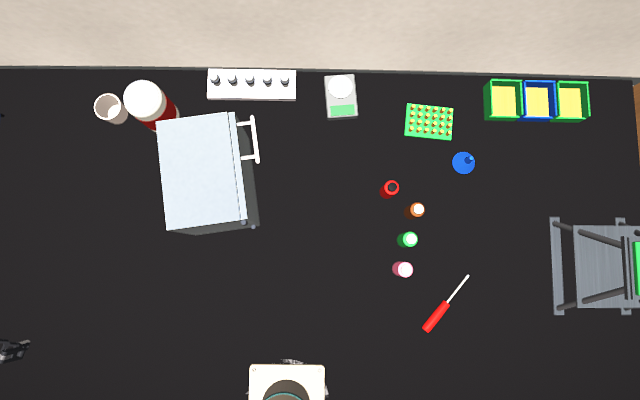

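Candidates for the green bottle, as scene / top pixels:
- Green with white cap: (263,140) / (408,239)
- Brown with white cap: (235,155) / (417,209)
- Pink: (289,127) / (404,269)
- Red with black cap, the solvent: (239,183) / (391,188)

I choose the green one. The grey cabinet's top spans roughly (157..246, 112..230) in the top view. Its bar is at (254,139) and the hinge end is near (250,224). Next is one close crop of the bottles and the cabinet.

```bash
cat > h.py <<'E'
import numpy as np,cv2
from cell import sensors,get_image,camera_params
def ray(n,px):
    c=camera_params(n); R=cv2.Rodrigues(c["rvec"])[0]
    u=cv2.undistortPoints(np.array([[px]],float),c["mtx"],c["D"])[0,0]
    return -R.T@c["tvec"], R.T@np.array([u[0],u[1],1])
def onz(n,px,z):
    o,d=ray(n,px); return o+d*(z-o[2])/d[2]
def two(p1,p2):
    o1,d1=ray("scene",p1);o2,d2=ray("top",p2)
    s=np.linalg.lstsq(np.c_[d1,-d2],o2-o1,rcond=None)[0]
    a,b=o1+d1*s[0],o2+d2*s[1]; return (a+b)/2,np.linalg.norm(a-b)
def proj(n,p):
    c=camera_params(n); return cv2.projectPoints(np.array([p],float),c["rvec"],c["tvec"],c["mtx"],c["D"])[0][0,0]
E
python3 - <<'E'
from h import *
t=cv2.imread("pics/top0.png")
a=cv2.resize(t[100:250,145:275],None,fx=3.8,fy=3.8,interpolation=cv2.INTER_CUBIC)
b=cv2.resize(t[170:285,370:430],None,fx=3.8,fy=3.8,interpolation=cv2.INTER_CUBIC)
m=np.zeros((570,494+228,3),np.uint8);m[:a.shape[0],:a.shape[1]]=a;m[:b.shape[0],494:494+b.shape[1]]=b
cv2.imwrite("pics/crop1.png",m)
for n,tp,sc in(("oil",(410.5,239),(263,128)),("red",(391.5,187.5),(236,169)),("brown",(418,209),(234,142)),("pink",(405,269.5),(288,114))):
    print(n,onz("top",tp,100),two(sc,tp))
for p in((157,121),(235,112),(246,220),(167,230)):print(onz("top",p,250))
print("bar",onz("top",(253,117),226),onz("top",(258,161),226))
E
```

```text
oil [ 446.43943186 -323.23405494  100.        ] (array([ 446.25994441, -323.96641876,   94.59010972]), np.float64(1.2292021805688815))
red [ 582.96244808 -273.99538104  100.        ] (array([ 584.93243456, -276.35933252,   93.26905577]), np.float64(2.813255779527764))
brown [ 526.20788256 -344.32957204  100.        ] (array([ 526.61405956, -345.5021149 ,   94.13932406]), np.float64(0.6773129736595074))
pink [ 366.73680437 -307.82490449  100.        ] (array([ 366.73248991, -309.38945323,   94.01223789]), np.float64(0.6774802569042376))
[709.85636966 304.73724178 250.        ]
[734.22914385 121.97173581 250.        ]
[479.5998776   87.56677101 250.        ]
[454.24381785 266.85482843 250.        ]
bar [730.39573062  82.65004903 226.        ] [622.40149576  67.31672004 226.        ]
```

View pics/crop1.png

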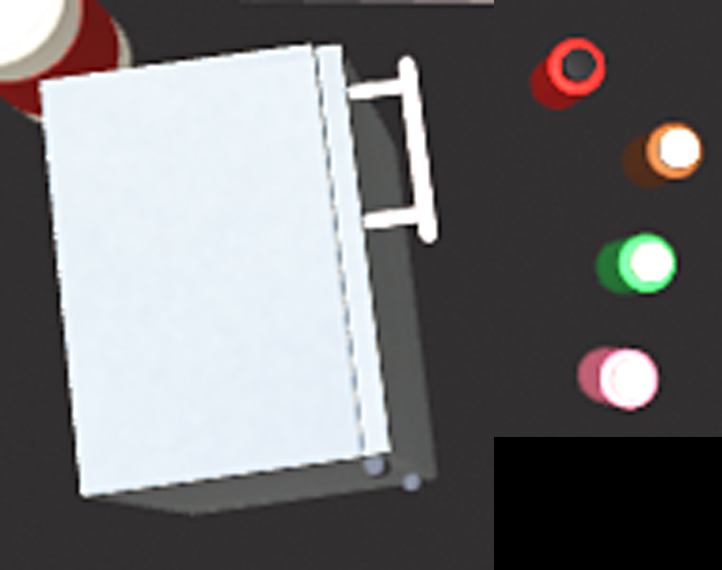

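Run:
```python
from h import *
c=lambda x,y:(145+x/3.8,100+y/3.8)
f=lambda x,y,z:onz("top",c(x,y),z)[:2]
b1,b2=f(406,57,229),f(430,243,229)
d1,d2=f(342,45,246),f(390,453,246)
k1,k2=f(313,45,250),f(363,455,250);e1,e2=f(41,80,250),f(82,495,250)
for a,b in((b1,b2),(d1,d2),(k1,k2),(e1,e2)): print(a,b,np.linalg.norm(a-b),np.degrees(np.arctan2(*(a-b)[::-1])))
u=(k1-k2)+(d1-d2)+(e1-e2);u/=np.linalg.norm(u);n=np.array([u[1],-u[0]]) # n outward
print("u",u,"n",n,"ang",np.degrees(np.arctan2(u[1],u[0])))
B=(b1+b2)/2;print("bar",B,"offsets n rel: door",(d1-B)@n,(d2-B)@n,"front",(k1-B)@n,(k2-B)@n,"back",(e1-B)@n)
print("along u rel bar: door",(d1-B)@u,(d2-B)@u,"front",(k1-B)@u,(k2-B)@u)
```

```text
[734.36380855  85.15950209] [614.64359769  66.34064769] 121.19025608195173 8.93324216789596
[735.95033753 122.74035562] [481.76649828  84.50007218] 257.0442440755279 8.555610444662008
[734.35284708 139.9701782 ] [480.02938628 100.07668702] 257.43331826352374 8.914842298755246
[709.69383522 307.58761172] [453.63103709 267.78503846] 259.13780392441896 8.835387583694976
u [0.98831136 0.15244885] n [ 0.15244885 -0.98831136] ang 8.768867795612746
bar [674.50370312  75.75007489] offsets n rel: door -37.07355956187863 -38.03028706374296 front -54.34552456531415 -53.68965321856596 back -223.76297656871316
along u rel bar: door 67.89202121630998 -189.15044236674618 front 68.93986990778403 -188.49261286186422
```

```bash
cat >> h.py <<'E'
H=np.array([478.5,100.2]);A0=np.radians(8.77)
def door(th,d,out):  # point d from hinge along door, 'out' from inner plane outward; yaw of inward normal
    a=A0-th;u=np.array([np.cos(a),np.sin(a)]);n=np.array([u[1],-u[0]])
    return H+d*u+out*n, np.degrees(a)+90
def rows(*T,start=None):  # targets (x,y,z,yawdeg)
    s=sensors.read_state();p=s["eef_pos"] if start is None else np.array(start[:3],float);y=s["tool_rot"][2] if start is None else np.radians(start[3])
    X=np.array([np.cos(y),np.sin(y),0]);Y=np.array([np.sin(y),-np.cos(y),0])
    print("at",s["clock"],s["eef_pos"].round(1),np.degrees(s["tool_rot"][2]).round(2),"F",s["force"].round(1),"w",round(s["width"],1))
    for t in T:
        d=np.array(t[:3])-p;dy=-(t[3]-np.degrees(y)); dy=(dy+180)%360-180
        print([round(v,2) for v in(d@X/10,d@Y/10,-d[2]/10,dy)])
E
python3 - <<'E'
from h import *
p,y=door(0,190,32.5);print(p,y)
rows((*p,340,y),(*p,205,y))
E
```

```text
[671.2338087   97.04897088] 98.77
at 0.1 [210.9 614.2 230.5] 161.04 F [-0.3  0.2 -0. ] w 85.3
[np.float64(-60.33), np.float64(-33.96), np.float64(-10.95), np.float64(62.27)]
[np.float64(-60.33), np.float64(-33.96), np.float64(2.55), np.float64(62.27)]
```

```bash
python3 -m inch '[[[0,0,-4,0],[-2,-1,-8,0],[-5,-3,-11,0],[-60.3,-34,-11,62.3],[-60.3,-34,-11,62.3],[-60.3,-34,-11,62.3],[-60.3,-34,-11,62.3],[-60.3,-34,-11,62.3]]]' 0
python3 - <<'E'
from h import *
p,y=door(0,190,32.5)
rows((*p,340,y),(*p,205,y))
E
```

```text
clock: 0.77
eef_pos: [383.9, 418.2, 337.1]
tool_rot: [-3.141, -0.0, 2.18]
force: [0.4, 0.4, -0.4]
width: 0.0
gripper_force: 0.0
at 0.7667 [383.9 418.2 337.1] 124.89 F [ 0.4  0.4 -0.4] w 0.0
[np.float64(-42.78), np.float64(5.2), np.float64(-0.29), np.float64(26.12)]
[np.float64(-42.78), np.float64(5.2), np.float64(13.21), np.float64(26.12)]
```

```bash
python3 -m inch '[[[-40,4.8,-0.3,25],[-40,4.8,-0.3,25],[-40,4.8,-0.3,25],[-40,4.8,-0.3,25],[-40,4.8,-0.3,25],[-40,4.8,-0.3,25],[-40,4.8,-0.3,25],[-40,4.8,-0.3,25]]]'
python3 -m inch '[[[0,0,0,0],[0,0,0,0],[0,0,0,0],[0,0,0,0]]]'
python3 - <<'E'
from h import *
p,y=door(0,190,32.5)
rows((*p,340,y),(*p,205,y))
cv2.imwrite("pics/t2.png",cv2.resize(get_image("scene")[120:320,250:530],None,fx=2.5,fy=2.5))
E
```

```text
clock: 1.43
eef_pos: [607.3, 171.1, 339.3]
tool_rot: [-3.141, -0.0, 1.75]
force: [0.7, 1.0, 0.1]
width: -0.3
gripper_force: 0.0
clock: 1.77
eef_pos: [605.5, 174.5, 339.3]
tool_rot: [-3.14, -0.001, 1.752]
force: [-0.5, 0.7, -0.9]
width: -0.1
gripper_force: 0.0
at 1.7667 [605.5 174.5 339.3] 100.37 F [-0.5  0.7 -0.9] w -0.1
[np.float64(-8.8), np.float64(5.07), np.float64(-0.07), np.float64(1.6)]
[np.float64(-8.8), np.float64(5.07), np.float64(13.43), np.float64(1.6)]
```

```bash
python3 -m inch '[[[-4.4,2.5,0,0.8],[-8.8,5.1,0,1.6],[-8.8,5.1,0,1.6],[-8.8,5.1,4,1.6],[-8.8,5.1,6,1.6],[-8.8,5.1,6,1.6],[-8.8,5.1,6,1.6],[-8.8,5.1,6,1.6]]]'
python3 - <<'E'
from h import *
p,y=door(0,190,32.5)
rows((*p,205,y))
a=get_image("scene")[130:330,250:510];b=get_image("top")[80:200,190:290]
a=cv2.resize(a,(494,380));b=cv2.resize(b,(300,360));m=np.zeros((380,794,3),np.uint8);m[:,:494]=a;m[:360,494:]=b
cv2.imwrite("pics/t3.png",m)
E
```

```text
clock: 2.48
eef_pos: [672.9, 96.5, 281.4]
tool_rot: [3.139, -0.0, 1.723]
force: [-0.8, 0.5, 0.6]
width: -0.1
gripper_force: 0.0
at 2.4833 [672.9  96.5 281.4] 98.75 F [-0.8  0.5  0.6] w -0.1
[np.float64(0.08), np.float64(-0.16), np.float64(7.64), np.float64(-0.02)]
```

View pics/t3.png

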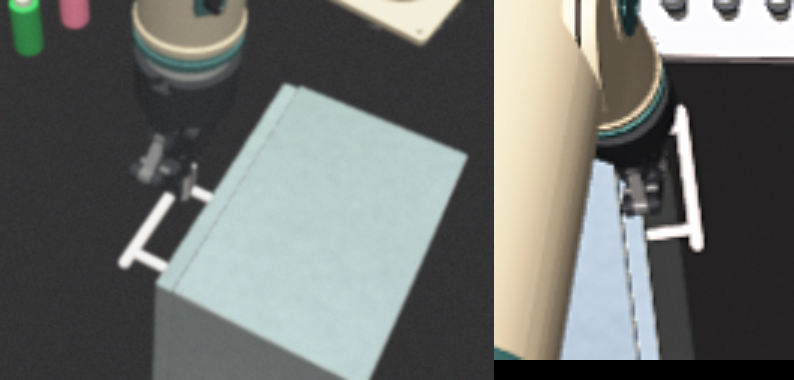

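The picture shows the shut fingers at crop (190,190), above the gap behind the bar, which fits the computed point. I descend, watching the force.

```bash
python3 -m inch '[[[0,0,2,0],[0,0,4,0],[0,0,4.8,0],[0,0,4.8,0],[0,0,4.8,0]]]'
python3 -m inch '[[[0,0,1,0],[0,0,2,0],[0,0,2.8,0],[0,0,2.8,0],[0,0,2.8,0]]]'
python3 - <<'E'
from h import *
T=[]
for th in (0,.04,.12,.22,.32,.42,.52,.62,.72,.82,.92,1.02,1.12,1.22,1.32):
    p,y=door(th,190,40.0 if th else 38); T.append((*p,205,y))
rows(*T)
E
```

```text
clock: 3.0
eef_pos: [672.8, 95.4, 232.7]
tool_rot: [3.141, 0.0, 1.722]
force: [0.1, 0.6, -0.1]
width: -0.3
gripper_force: 0.0
clock: 3.42
eef_pos: [671.9, 95.1, 202.9]
tool_rot: [-3.14, 0.0, 1.721]
force: [0.1, -0.3, 0.5]
width: -0.0
gripper_force: 0.0
at 3.4167 [671.9  95.1 202.9] 98.63 F [ 0.1 -0.3  0.5] w -0.0
[np.float64(-0.35), np.float64(-0.03), np.float64(-0.21), np.float64(-0.14)]
[np.float64(-1.31), np.float64(-0.21), np.float64(-0.21), np.float64(2.15)]
[np.float64(-2.8), np.float64(-0.64), np.float64(-0.21), np.float64(6.73)]
[np.float64(-4.6), np.float64(-1.35), np.float64(-0.21), np.float64(12.46)]
[np.float64(-6.33), np.float64(-2.24), np.float64(-0.21), np.float64(18.19)]
[np.float64(-7.96), np.float64(-3.3), np.float64(-0.21), np.float64(23.92)]
[np.float64(-9.47), np.float64(-4.51), np.float64(-0.21), np.float64(29.65)]
[np.float64(-10.86), np.float64(-5.87), np.float64(-0.21), np.float64(35.38)]
[np.float64(-12.1), np.float64(-7.36), np.float64(-0.21), np.float64(41.11)]
[np.float64(-13.19), np.float64(-8.96), np.float64(-0.21), np.float64(46.84)]
[np.float64(-14.11), np.float64(-10.67), np.float64(-0.21), np.float64(52.57)]
[np.float64(-14.86), np.float64(-12.46), np.float64(-0.21), np.float64(58.3)]
[np.float64(-15.43), np.float64(-14.32), np.float64(-0.21), np.float64(64.03)]
[np.float64(-15.81), np.float64(-16.22), np.float64(-0.21), np.float64(69.76)]
[np.float64(-15.99), np.float64(-18.15), np.float64(-0.21), np.float64(75.49)]
```

```bash
python3 -m inch '[[[-0.4,0,0,0],[-0.7,-0.1,0,1],[-1,-0.15,0,1.5],[-1.3,-0.2,0,2.2],[-1.7,-0.3,0,3.4],[-2.1,-0.4,0,4.6],[-2.5,-0.52,0,5.7],[-2.8,-0.64,0,6.7]]]'
python3 - <<'E'
from h import *
T=[]
for th in (.12,.2,.28,.36,.44,.52,.6,.68,.76,.84,.92,1.0,1.08,1.16,1.24,1.32):
    p,y=door(th,190,40.0); T.append((*p,205,y))
rows(*T)
E
```

```text
clock: 4.08
eef_pos: [670.3, 64.7, 204.1]
tool_rot: [3.141, 0.001, 1.601]
force: [-0.4, 0.0, 0.1]
width: 0.0
gripper_force: 0.2
at 4.0833 [670.3  64.7 204.1] 91.75 F [-0.4  0.   0.1] w 0.0
[np.float64(0.18), np.float64(-0.05), np.float64(-0.09), np.float64(-0.14)]
[np.float64(-1.33), np.float64(-0.43), np.float64(-0.09), np.float64(4.44)]
[np.float64(-2.8), np.float64(-0.93), np.float64(-0.09), np.float64(9.03)]
[np.float64(-4.23), np.float64(-1.54), np.float64(-0.09), np.float64(13.61)]
[np.float64(-5.6), np.float64(-2.26), np.float64(-0.09), np.float64(18.19)]
[np.float64(-6.91), np.float64(-3.09), np.float64(-0.09), np.float64(22.78)]
[np.float64(-8.15), np.float64(-4.03), np.float64(-0.09), np.float64(27.36)]
[np.float64(-9.32), np.float64(-5.06), np.float64(-0.09), np.float64(31.94)]
[np.float64(-10.39), np.float64(-6.18), np.float64(-0.09), np.float64(36.53)]
[np.float64(-11.38), np.float64(-7.38), np.float64(-0.09), np.float64(41.11)]
[np.float64(-12.26), np.float64(-8.65), np.float64(-0.09), np.float64(45.7)]
[np.float64(-13.04), np.float64(-10.0), np.float64(-0.09), np.float64(50.28)]
[np.float64(-13.71), np.float64(-11.4), np.float64(-0.09), np.float64(54.86)]
[np.float64(-14.26), np.float64(-12.85), np.float64(-0.09), np.float64(59.45)]
[np.float64(-14.7), np.float64(-14.34), np.float64(-0.09), np.float64(64.03)]
[np.float64(-15.02), np.float64(-15.86), np.float64(-0.09), np.float64(68.61)]
```

```bash
python3 -m inch '[[[-0.6,-0.2,0,2],[-2,-0.65,0,6.7],[-3.5,-1.25,0,11.3],[-4.9,-1.9,0,15.9],[-6.3,-2.7,0,20.5],[-7.5,-3.55,0,25],[-8.5,-4.3,0,28.5],[-9.3,-5.06,0,31.9]]]'
python3 - <<'E'
from h import *
T=[]
for th in (.68,.76,.84,.92,1.0,1.08,1.16,1.24,1.32):
    p,y=door(th,190,40.0); T.append((*p,205,y))
rows(*T)
E
```

```text
clock: 4.75
eef_pos: [622.0, -29.7, 203.9]
tool_rot: [-3.142, 0.0, 1.041]
force: [1.4, 1.4, 0.4]
width: -0.1
gripper_force: 0.5
at 4.75 [622.  -29.7 203.9] 59.67 F [1.4 1.4 0.4] w -0.1
[np.float64(0.01), np.float64(0.06), np.float64(-0.11), np.float64(-0.14)]
[np.float64(-1.49), np.float64(-0.31), np.float64(-0.11), np.float64(4.45)]
[np.float64(-2.96), np.float64(-0.81), np.float64(-0.11), np.float64(9.03)]
[np.float64(-4.39), np.float64(-1.42), np.float64(-0.11), np.float64(13.61)]
[np.float64(-5.76), np.float64(-2.14), np.float64(-0.11), np.float64(18.2)]
[np.float64(-7.08), np.float64(-2.98), np.float64(-0.11), np.float64(22.78)]
[np.float64(-8.32), np.float64(-3.91), np.float64(-0.11), np.float64(27.36)]
[np.float64(-9.48), np.float64(-4.94), np.float64(-0.11), np.float64(31.95)]
[np.float64(-10.55), np.float64(-6.06), np.float64(-0.11), np.float64(36.53)]
```

```bash
python3 -m inch '[[[-1.5,-0.31,0,4.5],[-3,-0.81,0,9],[-4.4,-1.42,0,13.6],[-5.8,-2.14,0,18.2],[-7.1,-2.98,0,22.8],[-8.3,-3.9,0,27.4],[-9.3,-4.75,0,31],[-10,-5.4,0,34]]]'
python3 -m inch '[[[-0.15,-0.05,0,1],[-0.15,-0.05,0,1],[-0.15,-0.05,0,1]]]'
python3 - <<'E'
from h import *
p,y=door(1.29,190,40);p2,_=door(1.29,190,32.5);rows((*p,205,y),(*p2,205,y))
a=get_image("scene")[100:360,200:500];b=get_image("top")[100:300,180:340]
a=cv2.resize(a,(450,390));b=cv2.resize(b,(320,400));m=np.zeros((400,770,3),np.uint8);m[:390,:450]=a;m[:,450:]=b
cv2.imwrite("pics/t4.png",m)
E
```

```text
clock: 5.42
eef_pos: [524.7, -88.8, 204.0]
tool_rot: [-3.141, -0.0, 0.448]
force: [-0.4, 1.6, -0.1]
width: -0.3
gripper_force: 0.5
clock: 5.67
eef_pos: [525.0, -88.3, 203.9]
tool_rot: [3.141, -0.001, 0.437]
force: [-0.1, -0.6, 0.5]
width: -0.3
gripper_force: 0.0
at 5.6667 [525.  -88.3 203.9] 25.06 F [-0.1 -0.6  0.5] w -0.3
[np.float64(-0.3), np.float64(-0.06), np.float64(-0.11), np.float64(0.2)]
[np.float64(0.45), np.float64(-0.05), np.float64(-0.11), np.float64(0.2)]
```

View pics/t4.png

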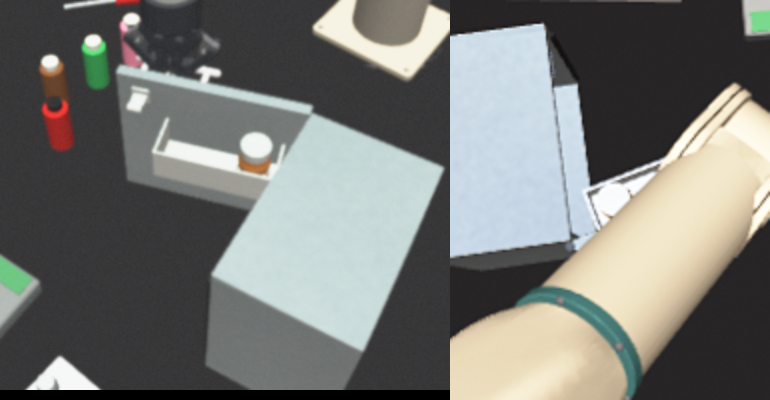

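The door is open about 1.28 rad. The jar stands in the hinge end at crop (256,150), and the free place to its left is empty. Now I withdraw and go for the green bottle.

```bash
python3 -m inch '[[[0.3,0,0,0],[0.3,0,0,0],[0.3,0,-4,0],[0.3,0,-8,0],[0.3,0,-12,0],[0.3,0,-14,0],[0.3,0,-14,0],[0.3,0,-14,0]]]'
python3 - <<'E'
from h import *
b=get_image("top");s=get_image("scene")
for n,im in(("top",b),("scene",s)):
    hsv=cv2.cvtColor(im,cv2.COLOR_BGR2HSV);m=cv2.inRange(hsv,(50,100,40),(75,255,255))
    k,l,st,c=cv2.connectedComponentsWithStats(m)
    print(n,[(st[i].tolist(),c[i].round(1).tolist()) for i in range(1,k) if st[i][4]>40])
rows((446.3,-323.5,150,-13),(446.3,-323.5,55,-13))
E
```

```text
clock: 6.43
eef_pos: [527.9, -86.6, 344.6]
tool_rot: [3.141, -0.002, 0.438]
force: [0.3, 0.4, -1.2]
width: 0.1
gripper_force: 0.0
top [([483, 78, 40, 43, 897], [501.7, 98.5]), ([550, 80, 41, 43, 752], [574.1, 100.5]), ([404, 103, 50, 38, 1079], [427.4, 122.7]), ([331, 105, 23, 11, 217], [342.0, 109.7]), ([397, 231, 21, 16, 183], [405.3, 239.2]), ([632, 242, 8, 54, 326], [636.4, 265.7])]
scene [([126, 0, 17, 5, 52], [134.0, 1.3]), ([3, 127, 50, 47, 585], [24.1, 143.8]), ([254, 127, 19, 33, 427], [263.8, 144.1]), ([38, 159, 62, 56, 1315], [70.4, 188.1]), ([110, 191, 66, 60, 1255], [143.4, 222.8]), ([190, 271, 30, 24, 348], [204.6, 282.5])]
at 6.5333 [526.6 -86.1 342.5] 25.07 F [ 0.7 -0.9 -0.4] w -0.2
[np.float64(-17.33), np.float64(18.1), np.float64(19.25), np.float64(38.07)]
[np.float64(-17.33), np.float64(18.1), np.float64(28.75), np.float64(38.07)]
```

```bash
python3 -m inch '[[[-3,3,1,7],[-5.8,6,3,14],[-8.7,9,6,21],[-11.5,12,9,28],[-14.4,15,11,34],[-17.3,18.1,13,38.1],[-17.3,18.1,14,38.1],[-17.3,18.1,14,38.1]]]' 7
python3 -m inch '[[[0,0,0,0],[0,0,0,0],[0,0,0,0]]]'
python3 - <<'E'
from h import *
rows((446.3,-323.5,150,-13),(446.3,-323.5,55,-13))
E
```

```text
clock: 7.2
eef_pos: [440.3, -329.1, 199.0]
tool_rot: [3.139, 0.009, -0.239]
force: [-0.9, 0.4, 0.9]
width: 69.9
gripper_force: 0.0
clock: 7.45
eef_pos: [447.9, -322.5, 203.5]
tool_rot: [-3.141, 0.0, -0.226]
force: [0.4, -0.1, 0.5]
width: 69.9
gripper_force: 0.0
at 7.45 [ 447.9 -322.5  203.5] -12.93 F [ 0.4 -0.1  0.5] w 69.9
[np.float64(-0.13), np.float64(0.14), np.float64(5.35), np.float64(0.07)]
[np.float64(-0.13), np.float64(0.14), np.float64(14.85), np.float64(0.07)]
```

```bash
python3 -m inch '[[[-0.1,0.1,4,0],[-0.1,0.1,8,0],[-0.1,0.1,12,0],[-0.1,0.1,14,0],[-0.1,0.1,14.8,0],[-0.1,0.1,14.8,0],[-0.1,0.1,14.8,0]]]'
python3 - <<'E'
from h import *
a=get_image("scene")[60:230,180:340];b=get_image("top")[160:300,340:460]
a=cv2.resize(a,(376,400));b=cv2.resize(b,(343,400))
cv2.imwrite("pics/t5.png",np.hstack([a,b]));rows((446.3,-323.5,55,-13))
E
```

```text
clock: 8.03
eef_pos: [446.9, -324.7, 56.8]
tool_rot: [3.141, -0.002, -0.227]
force: [-0.0, -0.0, 1.4]
width: 69.9
gripper_force: 0.0
at 8.1333 [ 447.2 -325.4   57.6] -13.01 F [0.7 0.  0.2] w 70.2
[np.float64(-0.13), np.float64(-0.16), np.float64(0.26), np.float64(-0.01)]
```

View pics/t5.png

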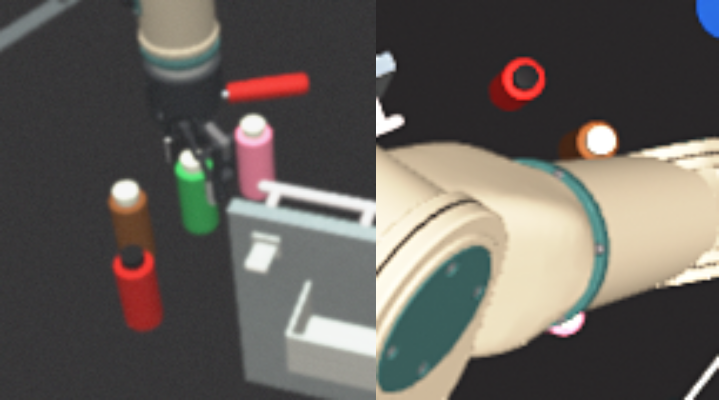

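The fingers straddle the green bottle at crop (195,185), with the brown, pink and red bottles clear. I close and lift.

```bash
python3 -m inch '[[[-0.1,-0.1,0.2,0],[-0.1,-0.1,0.2,0],[-0.1,-0.1,0.2,0],[-0.1,-0.1,0.2,0],[-0.1,-0.1,0.2,0],[-0.1,-0.1,0.2,0],[-0.1,-0.1,0.2,0],[-0.1,-0.1,0.2,0]]]' 2
python3 - <<'E'
from h import *
rows((446.3,-323.5,55,-13))
E
python3 -m inch '[[[0,0,-2,0],[0,0,-6,0],[0,0,-10,0],[0,0,-14,0],[0,0,-18,0],[0,0,-22,0],[0,0,-25,0],[0,0,-28,0]]]'
python3 - <<'E'
from h import *
for th in(1.27,1.29): p,y=door(th,144,-31);print(p,y); rows((*p,345,y),(*p,300,y))
E
```

```text
clock: 8.8
eef_pos: [445.6, -323.8, 54.7]
tool_rot: [-3.142, -0.002, -0.228]
force: [-0.5, 1.1, 6.7]
width: 38.9
gripper_force: 59.4
at 8.8 [ 445.6 -323.8   54.7] -13.08 F [-0.5  1.1  6.7] w 38.9
[np.float64(0.06), np.float64(-0.04), np.float64(-0.03), np.float64(-0.08)]
clock: 9.47
eef_pos: [444.7, -323.4, 335.9]
tool_rot: [-3.142, -0.001, -0.228]
force: [1.1, -0.9, -1.8]
width: 38.9
gripper_force: 60.7
[569.49687511 -15.62991289] 26.004360018385448
at 9.4667 [ 444.7 -323.4  335.9] -13.09 F [ 1.1 -0.9 -1.8] w 38.9
[np.float64(5.18), np.float64(-32.8), np.float64(-0.91), np.float64(-39.09)]
[np.float64(5.18), np.float64(-32.8), np.float64(3.59), np.float64(-39.09)]
[567.16223252 -17.42656386] 24.858444428123804
at 9.4667 [ 444.7 -323.4  335.9] -13.09 F [ 1.1 -0.9 -1.8] w 38.9
[np.float64(5.0), np.float64(-32.57), np.float64(-0.91), np.float64(-37.95)]
[np.float64(5.0), np.float64(-32.57), np.float64(3.59), np.float64(-37.95)]
```

Run:
```python
from h import *
a=get_image("scene");b=get_image("top");cv2.imwrite("pics/s6.png",a);cv2.imwrite("pics/tp6.png",b)
for th in(1.25,1.28,1.31):
    c=door(th,258,0)[0];o=door(th,258,16)[0];print(th,[proj(n,(*q,246)).round(1).tolist() for q in(c,o) for n in("scene","top")], proj("top",(*door(th,108+79,-61)[0],177)).round(1))
A=cv2.resize(a[140:240,280:420],None,fx=2.8,fy=2.8,interpolation=2);B=cv2.resize(b[180:300,220:360],None,fx=2.8,fy=2.8,interpolation=2)
m=np.zeros((336,784,3),np.uint8);m[:280,:392]=A;m[:,392:]=B;cv2.imwrite("pics/c6.png",m)
```

```text
1.25 [[274.5, 154.9], [341.1, 171.5], [276.6, 149.1], [344.2, 177.5]] [302.8 167.5]
1.28 [[275.6, 152.1], [342.6, 174.4], [278.0, 146.4], [345.5, 180.6]] [304.4 169.2]
1.31 [[276.8, 149.3], [343.9, 177.4], [279.4, 143.8], [346.7, 183.7]] [306.  170.9]
```

View pics/c6.png

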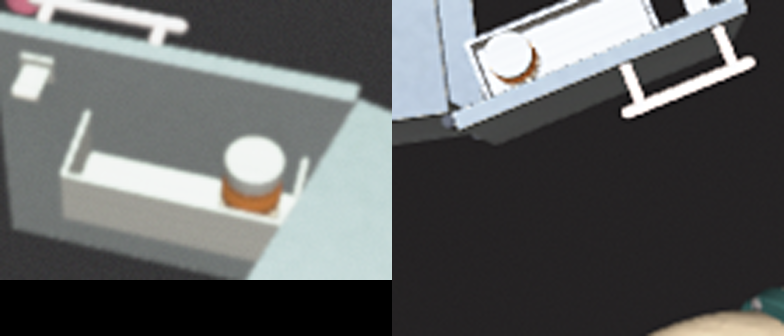

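The picture shows the empty rack, the jar standing at crop (253,175), the door's outer free corner at top-image px (346.4,183.6), and bar ends at px (348.6,202.5) and (304.3,220). I work out the door angle from these.

Run:
```python
from h import *
g=lambda x,y:(220+(x-392)/2.8,180+y/2.8)
b1=onz("top",g(753,62),229)[:2];b2=onz("top",g(626,112),229)[:2]
d1=onz("top",g(746,10),246)[:2];d2=onz("top",g(456,126),246)[:2]
ang=lambda a,b:np.arctan2(*(a-b)[::-1])
print("theta bar",A0-ang(b1,b2),"edge",A0-ang(d1,d2))
B=(b1+b2)/2-H; print("theta bar pos",A0-(np.arctan2(B[1],B[0])+np.arctan2(54,190)),np.linalg.norm(B),np.hypot(190,54))
D=d1-H; print("corner",A0-(np.arctan2(D[1],D[0])+np.arctan2(16,258)),np.linalg.norm(D),np.hypot(258,16))
# rack lip, free outer corner at z=177 : scene crop(63,176) ; hinge end corner top view
q=onz("scene",(280+63/2.8,140+176/2.8),177)[:2]
for th in(1.28,1.30): print(th,q,door(th,187,-61)[0])
p,y=door(1.295,144,-31);print(p,y);rows((*p,345,y),(*p,190,y))
```

```text
theta bar 1.334262393848715 edge 1.3263264534241788
theta bar pos 1.3142318660014507 198.32884775489373 197.52468200202222
corner 1.308522206160269 258.06457815294925 258.49564793241683
1.28 [612.11950109 -47.27971521] [613.89254453 -42.48447317]
1.3 [612.11950109 -47.27971521] [611.01196771 -45.1636076 ]
[566.57299387 -17.86840284] 24.5719655305584
at 9.5667 [ 446.2 -325.8  338.5] -13.08 F [ 0.2  0.  -1.2] w 38.5
[np.float64(4.76), np.float64(-32.72), np.float64(-0.65), np.float64(-37.65)]
[np.float64(4.76), np.float64(-32.72), np.float64(14.85), np.float64(-37.65)]
```

```bash
python3 - <<'E'
from h import *
p,y=door(1.315,144,-31);rows((*p,345,y))
E
python3 -m inch '[[[0.3,-2,-0.3,-4],[1,-6,-0.6,-9],[1.6,-10,-0.6,-15],[2.2,-14,-0.6,-21],[2.8,-18,-0.6,-27],[3.4,-22,-0.6,-32],[4,-26,-0.6,-36],[4.4,-29.5,-0.6,-36.5]]]'
python3 -m inch '[[[-1.3,-2.2,0,0],[-1.3,-2.2,0,0],[-1.3,-2.2,0,0],[-1.3,-2.2,0,0]]]'
python3 - <<'E'
from h import *
p,y=door(1.315,144,-31);rows((*p,345,y),(*p,188,y))
E
```

```text
at 9.5667 [ 446.2 -325.8  338.5] -13.08 F [ 0.2  0.  -1.2] w 38.5
[np.float64(4.57), np.float64(-32.5), np.float64(-0.65), np.float64(-36.5)]
clock: 10.23
eef_pos: [554.8, -42.7, 338.7]
tool_rot: [-3.14, 0.001, 0.414]
force: [0.4, -0.2, -2.2]
width: 38.7
gripper_force: 60.7
clock: 10.57
eef_pos: [533.7, -31.6, 339.3]
tool_rot: [3.141, 0.001, 0.408]
force: [0.0, -0.3, -0.9]
width: 38.5
gripper_force: 60.8
at 10.5667 [533.7 -31.6 339.3] 23.39 F [ 0.  -0.3 -0.9] w 38.5
[np.float64(3.28), np.float64(0.11), np.float64(-0.57), np.float64(-0.04)]
[np.float64(3.28), np.float64(0.11), np.float64(15.13), np.float64(-0.04)]
```

```bash
python3 -m inch '[[[1.6,0,0,0],[3.3,0.1,0,0],[3.3,0.1,0,0],[3.3,0.1,2,0],[3.3,0.1,5,0],[3.3,0.1,8,0],[3.3,0.1,9.5,0],[3.3,0.1,9.5,0]]]'
python3 -m inch '[[[0,0,0,0],[0,0,0,0]]]'
python3 - <<'E'
from h import *
p,y=door(1.315,144,-31);rows((*p,188,y))
a=get_image("scene");A=cv2.resize(a[120:260,260:420],None,fx=3.5,fy=3.5,interpolation=2);cv2.imwrite("pics/c7.png",A)
E
```

```text
clock: 11.23
eef_pos: [562.0, -19.7, 241.2]
tool_rot: [-3.139, 0.007, 0.407]
force: [0.3, -0.3, -0.5]
width: 38.5
gripper_force: 60.8
clock: 11.4
eef_pos: [565.5, -20.2, 245.9]
tool_rot: [3.14, -0.002, 0.408]
force: [0.8, -0.5, -0.4]
width: 38.3
gripper_force: 60.8
at 11.4 [565.5 -20.2 245.9] 23.35 F [ 0.8 -0.5 -0.4] w 38.3
[np.float64(-0.1), np.float64(-0.1), np.float64(5.79), np.float64(-0.08)]
```

View pics/c7.png

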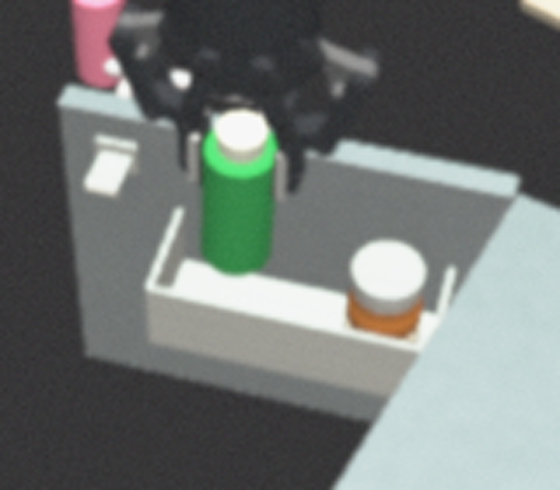

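The green bottle at crop (238,200) hangs over the free left part of the rack, behind the lip and clear of the jar at (388,285). I lower it.

```bash
python3 -m inch '[[[-0.1,-0.1,1.5,0],[-0.1,-0.1,3,0],[-0.1,-0.1,4.5,0],[-0.1,-0.1,5.4,0],[-0.1,-0.1,5.7,0],[-0.1,-0.1,5.7,0]]]'
python3 -m inch '[[[0,0,0.1,0],[0,0,0.2,0],[0,0,0.3,0],[0,0,0.3,0]]]'
```

```text
clock: 11.95
eef_pos: [563.5, -18.5, 187.9]
tool_rot: [3.141, -0.0, 0.409]
force: [0.8, 0.5, -1.6]
width: 38.6
gripper_force: 60.8
clock: 12.28
eef_pos: [563.5, -18.3, 185.0]
tool_rot: [3.141, -0.001, 0.409]
force: [0.3, 0.1, -0.9]
width: 38.8
gripper_force: 60.8
```

```bash
python3 -m inch '[[[0,0,0.1,0],[0,0,0.15,0],[0,0,0.15,0]]]'
python3 -m inch '[[[0,0,0.05,0],[0,0,0.1,0],[0,0,0.1,0]]]'
```

```text
clock: 12.53
eef_pos: [564.2, -18.1, 184.7]
tool_rot: [-3.141, -0.002, 0.409]
force: [-2.3, 1.0, 7.8]
width: 38.3
gripper_force: 61.9
clock: 12.78
eef_pos: [564.6, -17.9, 184.6]
tool_rot: [-3.141, -0.004, 0.409]
force: [-2.6, 1.7, 13.6]
width: 38.2
gripper_force: 62.3
```

```bash
python3 -m inch '[[[0,0,-0.15,0],[0,0,-0.2,0],[0,0,-0.2,0]]]'
python3 -m inch '[[[0,0,0,0],[0,0,0,0],[0,0,0,0],[0,0,0,0],[0,0,0,0]]]' 6
python3 -m inch '[[[0,0,-1,0],[0,0,-3,0],[0,0,-6,0],[0,0,-10,0],[0,0,-13,0],[0,0,-15,0],[0,0,-15,0],[0,0,-15,0]]]'
python3 - <<'E'
from h import *
p,y=door(1.315,190,32.5);rows((*p,335,y),(*p,205,y))
a=get_image("scene");A=cv2.resize(a[120:260,260:420],None,fx=3,fy=3,interpolation=2);cv2.imwrite("pics/c8.png",A)
E
```

```text
clock: 13.03
eef_pos: [563.8, -18.3, 184.7]
tool_rot: [3.141, -0.001, 0.409]
force: [0.2, 0.2, 4.5]
width: 38.4
gripper_force: 61.1
clock: 13.45
eef_pos: [563.2, -18.4, 184.0]
tool_rot: [-3.142, 0.0, 0.409]
force: [1.0, -0.9, 0.2]
width: 59.7
gripper_force: 0.0
clock: 14.12
eef_pos: [563.8, -18.6, 335.8]
tool_rot: [3.141, -0.003, 0.409]
force: [0.0, 0.8, -1.2]
width: 59.9
gripper_force: 0.0
at 14.1167 [563.8 -18.6 335.8] 23.44 F [ 0.   0.8 -1.2] w 59.9
[np.float64(-6.35), np.float64(4.71), np.float64(0.08), np.float64(0.01)]
[np.float64(-6.35), np.float64(4.71), np.float64(13.08), np.float64(0.01)]
```

View pics/c8.png

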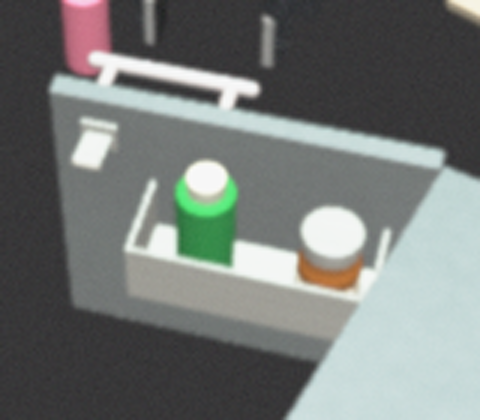

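The green bottle stands upright in the rack at crop (206,215), beside the upright jar at (331,245), with the fingers clear above. Next I go into the gap behind the bar.

```bash
python3 -m inch '[[[-2,1.6,0,0],[-4.2,3.2,0,0],[-6.35,4.7,0,0],[-6.35,4.7,0,0],[-6.35,4.7,2,0],[-6.35,4.7,5,0],[-6.35,4.7,7,0],[-6.35,4.7,7,0]]]' 0
python3 -m inch '[[[0,0,0,0],[0,0,0,0]]]'
python3 - <<'E'
from h import *
p,y=door(1.315,190,32.5);rows((*p,205,y))
a=get_image("scene");A=cv2.resize(a[80:200,260:400],None,fx=4,fy=4,interpolation=2);cv2.imwrite("pics/c9.png",A)
E
```

```text
clock: 14.83
eef_pos: [520.5, -85.0, 259.6]
tool_rot: [-3.136, 0.008, 0.409]
force: [-0.1, 0.7, -1.2]
width: -0.3
gripper_force: 0.0
clock: 15.0
eef_pos: [524.2, -87.0, 264.7]
tool_rot: [3.141, -0.0, 0.409]
force: [0.0, -1.0, -0.2]
width: -0.3
gripper_force: 0.0
at 15.0 [524.2 -87.  264.7] 23.43 F [ 0.  -1.  -0.2] w -0.3
[np.float64(-0.0), np.float64(0.01), np.float64(5.97), np.float64(0.0)]
```

View pics/c9.png

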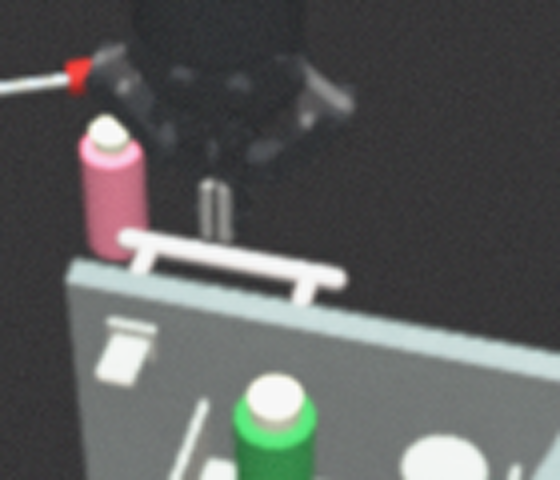

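The shut fingers at crop (217,240) are above the bar, and I expect them to land between the bar (about row 258) and the door face. I descend in two steps with a force check.

```bash
python3 -m inch '[[[0,0,1,0],[0,0,2,0],[0,0,2.6,0],[0,0,2.6,0]]]'
python3 -m inch '[[[0,0,0.8,0],[0,0,1.4,0],[0,0,1.4,0]]]'
python3 -m inch '[[[0,0,1,0],[0,0,1.9,0],[0,0,1.9,0],[0,0,1.9,0]]]'
```

```text
clock: 15.38
eef_pos: [522.7, -86.2, 236.6]
tool_rot: [-3.14, 0.002, 0.409]
force: [0.0, 0.0, 0.1]
width: 0.0
gripper_force: 0.0
clock: 15.63
eef_pos: [523.0, -86.4, 222.9]
tool_rot: [-3.14, 0.002, 0.409]
force: [0.1, 0.3, 0.6]
width: -0.1
gripper_force: 0.0
clock: 15.97
eef_pos: [523.3, -86.6, 204.5]
tool_rot: [-3.141, 0.001, 0.409]
force: [0.9, -0.5, 0.4]
width: 0.0
gripper_force: 0.0
```

```bash
cat > p.py <<'E'
import sys
from h import *
rows(*[(*door(th,190,27.5)[0],204,door(th,190,27.5)[1]) for th in map(float,sys.argv[1:])])
E
python3 p.py 1.315 1.29 1.25 1.2 1.14 1.08 1.02 .96 .9
```

```text
at 15.9667 [523.3 -86.6 204.5] 23.43 F [ 0.9 -0.5  0.4] w 0.0
[np.float64(0.57), np.float64(0.08), np.float64(0.05), np.float64(-0.0)]
[np.float64(1.05), np.float64(0.14), np.float64(0.05), np.float64(-1.43)]
[np.float64(1.81), np.float64(0.22), np.float64(0.05), np.float64(-3.72)]
[np.float64(2.77), np.float64(0.27), np.float64(0.05), np.float64(-6.59)]
[np.float64(3.92), np.float64(0.27), np.float64(0.05), np.float64(-10.03)]
[np.float64(5.07), np.float64(0.2), np.float64(0.05), np.float64(-13.46)]
[np.float64(6.21), np.float64(0.06), np.float64(0.05), np.float64(-16.9)]
[np.float64(7.34), np.float64(-0.15), np.float64(0.05), np.float64(-20.34)]
[np.float64(8.46), np.float64(-0.43), np.float64(0.05), np.float64(-23.78)]
```

```bash
python3 -m inch '[[[0.4,0.1,0,0],[0.8,0.1,0,-0.7],[1.4,0.17,0,-2.4],[2.1,0.23,0,-4.6],[2.9,0.27,0,-7],[3.9,0.27,0,-10],[4.8,0.22,0,-12.7],[5.6,0.14,0,-15]]]'
python3 p.py  1.05 1.0 .95 .9 .85 .8 .75 .7 .65
```

```text
clock: 16.63
eef_pos: [577.0, -65.2, 205.3]
tool_rot: [3.141, -0.001, 0.676]
force: [0.1, -0.4, -0.2]
width: 0.3
gripper_force: 0.0
at 16.6333 [577.  -65.2 205.3] 38.72 F [ 0.1 -0.4 -0.2] w 0.3
[np.float64(-0.12), np.float64(-0.07), np.float64(0.13), np.float64(0.11)]
[np.float64(0.83), np.float64(0.04), np.float64(0.13), np.float64(-2.76)]
[np.float64(1.79), np.float64(0.11), np.float64(0.13), np.float64(-5.62)]
[np.float64(2.75), np.float64(0.13), np.float64(0.13), np.float64(-8.49)]
[np.float64(3.71), np.float64(0.1), np.float64(0.13), np.float64(-11.35)]
[np.float64(4.66), np.float64(0.03), np.float64(0.13), np.float64(-14.22)]
[np.float64(5.61), np.float64(-0.1), np.float64(0.13), np.float64(-17.08)]
[np.float64(6.56), np.float64(-0.27), np.float64(0.13), np.float64(-19.94)]
[np.float64(7.49), np.float64(-0.49), np.float64(0.13), np.float64(-22.81)]
```

```bash
python3 -m inch '[[[0.8,0.04,0,-2.8],[1.8,0.1,0,-5.6],[2.75,0.13,0,-8.5],[3.7,0.1,0,-11.4],[4.65,0.03,0,-14.2],[5.6,-0.1,0,-17],[6.5,-0.26,0,-19.9],[7.4,-0.47,0,-22.6]]]'
python3 p.py  .66 .6 .55 .5 .45 .4 .35 .3 .25
```

```text
clock: 17.3
eef_pos: [631.7, -15.7, 205.2]
tool_rot: [3.141, 0.0, 1.07]
force: [-0.3, -1.2, -0.0]
width: -0.0
gripper_force: 0.0
at 17.3 [631.7 -15.7 205.2] 61.28 F [-0.3 -1.2 -0. ] w -0.0
[np.float64(-0.05), np.float64(-0.02), np.float64(0.12), np.float64(0.33)]
[np.float64(1.09), np.float64(0.12), np.float64(0.12), np.float64(-3.11)]
[np.float64(2.05), np.float64(0.18), np.float64(0.12), np.float64(-5.98)]
[np.float64(3.01), np.float64(0.19), np.float64(0.12), np.float64(-8.84)]
[np.float64(3.97), np.float64(0.16), np.float64(0.12), np.float64(-11.71)]
[np.float64(4.93), np.float64(0.08), np.float64(0.12), np.float64(-14.57)]
[np.float64(5.88), np.float64(-0.05), np.float64(0.12), np.float64(-17.44)]
[np.float64(6.82), np.float64(-0.23), np.float64(0.12), np.float64(-20.3)]
[np.float64(7.75), np.float64(-0.45), np.float64(0.12), np.float64(-23.16)]
```

```bash
python3 - <<'E'
from h import *
a=get_image("scene");b=get_image("top");cv2.imwrite("pics/s10.png",a);cv2.imwrite("pics/tp10.png",b)
E
python3 -m inch '[[[0.9,0.1,0,-2.6],[1.85,0.16,0,-5.4],[2.8,0.19,0,-8.2],[3.75,0.17,0,-11],[4.7,0.1,0,-13.8],[5.6,0,0,-16.6],[6.4,-0.13,0,-19],[7,-0.27,0,-20.9]]]'
python3 p.py  .29 .26 .23 .2 .175 .15 .13 .11 .09 .08 .07 .06 .05 .04 .02 0
```

```text
clock: 18.07
eef_pos: [662.6, 47.4, 205.2]
tool_rot: [3.141, -0.0, 1.434]
force: [-0.2, -1.2, -0.4]
width: 0.2
gripper_force: 0.0
at 18.0667 [662.6  47.4 205.2] 82.14 F [-0.2 -1.2 -0.4] w 0.2
[np.float64(-0.03), np.float64(0.04), np.float64(0.12), np.float64(-0.01)]
[np.float64(0.54), np.float64(0.12), np.float64(0.12), np.float64(-1.73)]
[np.float64(1.12), np.float64(0.17), np.float64(0.12), np.float64(-3.45)]
[np.float64(1.69), np.float64(0.21), np.float64(0.12), np.float64(-5.17)]
[np.float64(2.17), np.float64(0.23), np.float64(0.12), np.float64(-6.6)]
[np.float64(2.65), np.float64(0.24), np.float64(0.12), np.float64(-8.03)]
[np.float64(3.03), np.float64(0.24), np.float64(0.12), np.float64(-9.18)]
[np.float64(3.42), np.float64(0.23), np.float64(0.12), np.float64(-10.32)]
[np.float64(3.8), np.float64(0.21), np.float64(0.12), np.float64(-11.47)]
[np.float64(3.99), np.float64(0.2), np.float64(0.12), np.float64(-12.04)]
[np.float64(4.19), np.float64(0.18), np.float64(0.12), np.float64(-12.62)]
[np.float64(4.38), np.float64(0.17), np.float64(0.12), np.float64(-13.19)]
[np.float64(4.57), np.float64(0.15), np.float64(0.12), np.float64(-13.76)]
[np.float64(4.76), np.float64(0.13), np.float64(0.12), np.float64(-14.33)]
[np.float64(5.14), np.float64(0.09), np.float64(0.12), np.float64(-15.48)]
[np.float64(5.52), np.float64(0.03), np.float64(0.12), np.float64(-16.63)]
```

```bash
python3 -m inch '[[[0.6,0.12,0,-1.8],[1.2,0.18,0,-3.6],[1.8,0.21,0,-5.5],[2.4,0.23,0,-7.5],[2.9,0.24,0,-9.5],[3.3,0.23,0,-11.5],[3.6,0.22,0,-13],[3.6,0.22,0,-13]]]'
python3 p.py  .1 .09 .08 .07 .06 .05 .04 .02 0
```

```text
clock: 18.73
eef_pos: [669.5, 83.1, 205.2]
tool_rot: [-3.142, -0.001, 1.66]
force: [0.9, 0.5, 0.9]
width: 0.2
gripper_force: 0.0
at 18.7333 [669.5  83.1 205.2] 95.1 F [0.9 0.5 0.9] w 0.2
[np.float64(-0.03), np.float64(0.02), np.float64(0.12), np.float64(2.06)]
[np.float64(0.16), np.float64(0.05), np.float64(0.12), np.float64(1.49)]
[np.float64(0.35), np.float64(0.08), np.float64(0.12), np.float64(0.91)]
[np.float64(0.54), np.float64(0.11), np.float64(0.12), np.float64(0.34)]
[np.float64(0.73), np.float64(0.14), np.float64(0.12), np.float64(-0.23)]
[np.float64(0.92), np.float64(0.17), np.float64(0.12), np.float64(-0.81)]
[np.float64(1.11), np.float64(0.19), np.float64(0.12), np.float64(-1.38)]
[np.float64(1.49), np.float64(0.23), np.float64(0.12), np.float64(-2.53)]
[np.float64(1.88), np.float64(0.27), np.float64(0.12), np.float64(-3.67)]
```

```bash
cat > chk.py <<'E'
import sys,os
from h import *
s=sensors.read_state();F=s["force"]@[-A0*0+0.1524,-0.9883,0]
m=float(open("mx").read()) if os.path.exists("mx") else 0
p=(s["eef_pos"][:2]-H)@[-0.1524,0.9883]
print(round(s["clock"],2),"push",round(F,1),"in",round(p,2))
open("mx","w").write(str(max(m,F)))
sys.exit(F>23 or (m>8 and F<m-5))
E
python3 -m inch '[[[0.15,0.04,0,-0.6],[0.3,0.07,0,-1.4],[0.45,0.1,0,-2],[0.6,0.13,0,-2.6],[0.75,0.15,0,-3.2],[0.9,0.17,0,-3.6],[0.9,0.17,0,-3.6]]]' >/dev/null; python3 chk.py
python3 p.py 0
```

```text
19.32 push 1.6 in -38.71
at 19.3167 [670.5  90.6 205.2] 98.56 F [-0.7 -1.7 -0.7] w -0.2
[np.float64(1.12), np.float64(0.17), np.float64(0.12), np.float64(-0.21)]
```

```bash
rm -f mx
( python3 -m inch '[[[0.04,0,0,0],[0.08,0,0,0]]]' && python3 chk.py && python3 -m inch '[[[0.04,0,0,0],[0.08,0,0,0]]]' && python3 chk.py && python3 -m inch '[[[0.03,0,0,0],[0.06,0,0,0]]]' && python3 chk.py && python3 -m inch '[[[0.03,0,0,0],[0.06,0,0,0]]]' && python3 chk.py && python3 -m inch '[[[0.03,0,0,0],[0.06,0,0,0]]]' && python3 chk.py && python3 -m inch '[[[0.02,0,0,0],[0.04,0,0,0]]]' && python3 chk.py || python3 -m inch '[[[-0.3,0,0,0],[-0.5,0,0,0],[-0.5,0,0,0]]]' ) | grep -v -e rot -e width -e gripper -e clock -e eef
```

```text
force: [1.3, -2.8, -0.7]
19.48 push 3.0 in -38.53
force: [0.2, -4.8, -0.4]
19.65 push 4.7 in -38.29
force: [1.0, -5.9, -1.1]
19.82 push 6.0 in -38.09
force: [1.2, -8.1, -0.3]
19.98 push 8.2 in -38.09
force: [1.8, -7.4, -0.7]
20.15 push 7.5 in -37.97
force: [-0.5, 0.4, 1.1]False
```

The check script stopped on a type bug (numpy bool), so the retract was harmless. I fix it and resume.

```bash
rm -f mx; sed -i 's/sys.exit(\(.*\))$/sys.exit(int(\1))/' chk.py
( python3 -m inch '[[[0.2,0,0,0],[0.4,0,0,0],[0.5,0,0,0]]]' && python3 chk.py && python3 -m inch '[[[0.03,0,0,0],[0.06,0,0,0]]]' && python3 chk.py && python3 -m inch '[[[0.03,0,0,0],[0.06,0,0,0]]]' && python3 chk.py && python3 -m inch '[[[0.03,0,0,0],[0.06,0,0,0]]]' && python3 chk.py && python3 -m inch '[[[0.03,0,0,0],[0.06,0,0,0]]]' && python3 chk.py && python3 -m inch '[[[0.03,0,0,0],[0.06,0,0,0]]]' && python3 chk.py && python3 -m inch '[[[0.03,0,0,0],[0.06,0,0,0]]]' && python3 chk.py || python3 -m inch '[[[-0.3,0,0,0],[-0.5,0,0,0],[-0.5,0,0,0]]]' ) | grep -v -e rot -e width -e gripper -e clock -e eef
```

```text
force: [2.3, -9.7, -1.7]
20.65 push 10.0 in -37.94
force: [2.7, -8.6, -1.0]
20.82 push 8.9 in -37.95
force: [2.2, -7.8, -1.0]
20.98 push 8.1 in -37.88
force: [1.7, -9.6, -1.3]
21.15 push 9.8 in -37.78
force: [3.7, -10.4, -1.2]
21.32 push 10.8 in -37.72
force: [2.3, -11.1, -0.9]
21.48 push 11.3 in -37.66
force: [2.2, -11.4, -2.2]
21.65 push 11.6 in -37.52
```

```bash
sed -i 's/F<m-5/F<m-3.5/' chk.py
s='python3 chk.py'
( python3 -m inch '[[[0.05,0,0,0]]]' && $s && python3 -m inch '[[[0.05,0,0,0]]]' && $s && python3 -m inch '[[[0.05,0,0,0]]]' && $s && python3 -m inch '[[[0.05,0,0,0]]]' && $s && python3 -m inch '[[[0.05,0,0,0]]]' && $s && python3 -m inch '[[[0.05,0,0,0]]]' && $s && python3 -m inch '[[[0.05,0,0,0]]]' && $s && python3 -m inch '[[[0.05,0,0,0]]]' && $s || python3 -m inch '[[[-0.6,0,0,0],[-0.8,0,0,0],[-0.8,0,0,0]]]' ) | grep -v -e rot -e width -e gripper -e clock -e eef -e force
```

```text
21.73 push 12.8 in -37.45
21.82 push 13.2 in -37.34
21.9 push 14.1 in -37.21
21.98 push 13.7 in -37.15
22.07 push 15.5 in -37.05
22.15 push 15.3 in -36.92
22.23 push 16.4 in -36.82
22.32 push 16.7 in -36.66
```

```bash
s='python3 chk.py'
( python3 -m inch '[[[0.05,0,0,0]]]' && $s && python3 -m inch '[[[0.05,0,0,0]]]' && $s && python3 -m inch '[[[0.05,0,0,0]]]' && $s && python3 -m inch '[[[0.05,0,0,0]]]' && $s && python3 -m inch '[[[0.05,0,0,0]]]' && $s && python3 -m inch '[[[0.05,0,0,0]]]' && $s && python3 -m inch '[[[0.05,0,0,0]]]' && $s && python3 -m inch '[[[0.05,0,0,0]]]' && $s || python3 -m inch '[[[-0.7,0,0,0],[-0.9,0,0,0],[-0.9,0,0,0]]]' ) | grep -v -e rot -e width -e gripper -e clock -e eef -e force; python3 chk.py
```

```text
22.4 push 16.9 in -36.54
22.48 push 16.9 in -36.37
22.57 push 16.7 in -36.17
22.65 push 18.4 in -35.89
22.73 push 18.2 in -35.58
22.82 push 17.6 in -35.11
22.9 push 15.5 in -34.08
22.98 push 13.2 in -31.56
23.23 push 0.7 in -31.55
```

```bash
rm -f mx; s='python3 chk.py'
for k in 1; do python3 -m inch '[[[0,0,0,0],[0,0,0,0],[0,0,0,0]]]'; $s; python3 -m inch '[[[0.03,0,0,0],[0.06,0,0,0],[0.06,0,0,0]]]'; $s;python3 -m inch '[[[0.03,0,0,0],[0.06,0,0,0],[0.06,0,0,0]]]'; $s; done | grep push
```

```text
23.48 push -0.4 in -31.17
23.73 push 0.2 in -31.23
23.98 push 0.4 in -31.19
```

```bash
s='python3 chk.py'
( python3 -m inch '[[[0.05,0,0,0],[0.1,0,0,0],[0.1,0,0,0]]]'; $s;python3 -m inch '[[[0.05,0,0,0],[0.1,0,0,0],[0.1,0,0,0]]]'; $s ) | grep push
```

```text
24.23 push 2.8 in -31.12
24.48 push 4.4 in -30.34
```

```bash
s='python3 chk.py'
( python3 -m inch '[[[-0.2,0,0,0],[-0.4,0,0,0],[-0.6,0,0,0],[-0.6,0,0,0],[-0.6,0,0,0]]]'; $s;python3 -m inch '[[[-0.1,0,0,0],[-0.2,0,0,0],[-0.2,0,0,0],[-0.2,0,0,0]]]'; $s ) | grep push
```

```text
24.9 push 0.1 in -34.58
25.23 push 0.6 in -37.25
```

```bash
cat > pull.py <<'E'
import sys
from h import *
s=sensors.read_state();F=s["force"]@[0.1524,-0.9883,0];print(round(s["clock"],2),"pull",round(-F,1),"in",round((s["eef_pos"][:2]-H)@[-0.1524,0.9883],2),"F",s["force"].round(1))
sys.exit(int(-F>3))
E
s='python3 pull.py'
( python3 -m inch '[[[-0.1,0,0,0],[-0.2,0,0,0],[-0.2,0,0,0]]]'; $s && python3 -m inch '[[[-0.05,0,0,0],[-0.1,0,0,0],[-0.1,0,0,0]]]'; $s && python3 -m inch '[[[-0.05,0,0,0],[-0.1,0,0,0],[-0.1,0,0,0]]]'; $s && python3 -m inch '[[[-0.05,0,0,0],[-0.05,0,0,0],[-0.05,0,0,0]]]'; $s && python3 -m inch '[[[-0.05,0,0,0],[-0.05,0,0,0],[-0.05,0,0,0]]]'; $s ) | grep pull
```

```text
25.48 pull -1.2 in -39.55 F [ 0.  -1.2 -0.5]
25.73 pull -0.1 in -40.1 F [-0.8 -0.2  0.1]
25.98 pull 1.9 in -40.25 F [-0.2  1.9  1.1]
26.23 pull 4.7 in -40.43 F [-1.2  4.6 -0.2]
26.23 pull 4.7 in -40.43 F [-1.2  4.6 -0.2]
```

```bash
(python3 -m inch '[[[0,0,0,0]]]'; python3 pull.py; python3 -m inch '[[[0,0,0,0]]]'; python3 pull.py;  python3 -m inch '[[[0,0,0,0]]]'; python3 pull.py ) | grep pull
```

```text
26.32 pull 5.5 in -40.5 F [-1.4  5.4  1.5]
26.4 pull 5.0 in -40.55 F [-0.6  5.  -0.1]
26.48 pull 5.4 in -40.54 F [-0.5  5.4  0.3]
```

```bash
(python3 -m inch '[[[0.15,0,0,0],[0.35,0,0,0],[0.6,0,0,0],[0.6,0,0,0],[0.6,0,0,0]]]'; python3 pull.py; python3 -m inch '[[[0,0,-1,0],[0,0,-3,0],[0,0,-6,0],[0,0,-9,0],[0,0,-12,0],[0,0,-12,0],[0,0,-12,0]]]'; python3 pull.py ) | grep pull
python3 - <<'E'
from h import *
b=get_image("top");a=get_image("scene")
# red bottle in top, door edge colours along a line across door top at 60% length
for n,im in(("top",b),("scene",a)):
    hsv=cv2.cvtColor(im,cv2.COLOR_BGR2HSV);m=cv2.inRange(hsv,(0,150,60),(5,255,255))|cv2.inRange(hsv,(174,150,60),(180,255,255))
    k,l,st,c=cv2.connectedComponentsWithStats(m);print(n,[(st[i].tolist()) for i in range(1,k) if st[i][4]>60])
    i0=cv2.imread(f"pics/{n}0.png");h0=cv2.cvtColor(i0,cv2.COLOR_BGR2HSV);m=cv2.inRange(h0,(0,150,60),(5,255,255))|cv2.inRange(h0,(174,150,60),(180,255,255))
    k,l,st,c=cv2.connectedComponentsWithStats(m);print(n,"start",[(st[i].tolist()) for i in range(1,k) if st[i][4]>60])
    # door top free corner: image difference around handle/free corner, start vs now
    q=proj(n,(*door(0,250,54)[0],226)).astype(int);print(q,"diff at bar end",cv2.absdiff(im,i0)[q[1]-10:q[1]+6,q[0]-6:q[0]+6].max(2).mean())
    q=proj(n,(*door(0,256,8)[0],246)).astype(int);print(q,"diff at corner",cv2.absdiff(im,i0)[q[1]-5:q[1]+5,q[0]-5:q[0]+5].max(2).mean())
E
```

```text
26.9 pull -0.4 in -36.55 F [-0.7 -0.6 -0. ]
27.48 pull -0.4 in -36.54 F [-0.4 -0.4 -0.6]
top [[380, 180, 19, 19, 207], [422, 300, 28, 33, 350]]
top start [[140, 94, 36, 36, 306], [380, 180, 19, 19, 208], [422, 300, 28, 33, 349]]
[252 115] diff at bar end 29.677083333333332
[231 113] diff at corner 107.33
scene [[276, 91, 36, 12, 307], [228, 166, 21, 34, 471]]
scene start [[276, 91, 35, 12, 307], [228, 166, 21, 35, 471]]
[314 269] diff at bar end 24.84375
[337 278] diff at corner 18.27
```

```bash
python3 -m inch '[[[-3,0,-3,0],[-7,2,-5,0],[-11,4,-5,0],[-15,7,-5,0],[-19,10,-5,0],[-23,13,-5,0],[-27,16,-5,0],[-27,16,-5,0]]]' | head -2
python3 - <<'E'
from h import *
for n in("top","scene"):
    im=get_image(n);i0=cv2.imread(f"pics/{n}0.png")
    g=lambda i:cv2.cvtColor(i,cv2.COLOR_BGR2GRAY).astype(np.float32)
    for nm,P in(("bar",(*door(0,215,54)[0],226)),("corner",(*door(0,240,8)[0],246))):
        x,y=proj(n,P).astype(int);w=(slice(y-16,y+16),slice(x-16,x+16))
        print(n,nm,(x,y),"diff",cv2.absdiff(g(im),g(i0))[w].mean().round(1),"shift px",cv2.phaseCorrelate(g(i0)[w].copy(),g(im)[w].copy()))
E
```

```text
clock: 28.25
eef_pos: [844.7, -130.7, 371.3]
top bar (np.int64(253), np.int64(129)) diff 23.5 shift px ((0.5506486675433102, 0.1043557891188982), 1.0033526635961607)
top corner (np.int64(232), np.int64(119)) diff 26.1 shift px ((0.24282302627961094, -0.1527567981956608), 0.9681459809653461)
scene bar (np.int64(325), np.int64(253)) diff 16.3 shift px ((-0.8182381706730766, -0.6221702149074382), 0.9805152909830213)
scene corner (np.int64(342), np.int64(271)) diff 10.1 shift px ((-0.5699612548725312, -0.43195760076805456), 0.8161654407158494)
```

Run:
```python
from h import *
im=get_image("top");i0=cv2.imread("pics/top0.png");sc=get_image("scene");s0=cv2.imread("pics/scene0.png")
g=lambda i:cv2.cvtColor(i,cv2.COLOR_BGR2GRAY).astype(np.float32)
pts={"bar mid":door(0,190,54)[0].tolist()+[226],"bar hinge end":door(0,140,54)[0].tolist()+[226],"door/cab seam near hinge":door(0,30,8)[0].tolist()+[248],"seam mid":door(0,120,8)[0].tolist()+[248],"seam 200":door(0,200,8)[0].tolist()+[248],"cab back near":door(0,0,-170)[0].tolist()+[250],"cab back far":door(0,258,-170)[0].tolist()+[250]}
for k,P in pts.items():
  for n,a,b in(("top",i0,im),("scene",s0,sc)):
    x,y=proj(n,P).astype(int);w=(slice(max(y-12,0),y+12),slice(x-12,x+12))
    A,B=g(a)[w].copy(),g(b)[w].copy()
    (dx,dy),r=cv2.phaseCorrelate(A,B,cv2.createHanningWindow(A.shape[::-1],cv2.CV_32F))
    print(k,n,(int(x),int(y)),"diff",round(float(cv2.absdiff(A,B).mean()),1),"shift",round(dx,2),round(dy,2),round(r,2))
# brightness profile across bar, rows near the bar, top view
for y in(125,135,145): print(y,g(i0)[y,222:266].astype(int).tolist(),"\n   ",g(im)[y,222:266].astype(int).tolist())
```

```text
bar mid top (255, 139) diff 11.0 shift 0.56 0.4 0.8
bar mid scene (332, 243) diff 8.5 shift -0.51 -0.52 1.05
bar hinge end top (257, 159) diff 7.9 shift 0.62 0.01 0.99
bar hinge end scene (346, 222) diff 4.5 shift -0.56 -0.54 0.93
door/cab seam near hinge top (242, 207) diff 12.1 shift 0.01 -0.05 0.89
door/cab seam near hinge scene (397, 183) diff 1.1 shift -0.7 0.1 0.92
seam mid top (237, 168) diff 12.9 shift 0.22 -0.06 0.86
seam mid scene (375, 217) diff 3.3 shift -0.53 0.04 1.05
seam 200 top (233, 135) diff 13.8 shift 0.41 0.25 0.76
seam 200 scene (354, 252) diff 4.8 shift -0.4 -0.14 1.03
cab back near top (166, 230) diff 7.3 shift 0.05 -0.09 1.01
cab back near scene (496, 210) diff 0.7 shift -0.1 -0.16 0.91
cab back far top (155, 121) diff 10.2 shift 0.08 0.02 0.99
cab back far scene (443, 332) diff 0.7 shift 0.14 0.2 0.94
125 [243, 244, 243, 243, 244, 246, 240, 125, 247, 240, 239, 239, 241, 232, 133, 244, 255, 255, 255, 250, 228, 159, 121, 76, 52, 36, 39, 26, 72, 247, 255, 255, 255, 152, 38, 46, 47, 47, 49, 49, 48, 48, 49, 48] 
    [214, 212, 213, 213, 213, 216, 201, 59, 156, 21
[... 265 characters left out ...]
87, 86, 81, 64, 46, 47, 44, 41, 242, 255, 255, 255, 244, 32, 45, 48, 48, 48, 48, 49, 48, 48] 
    [211, 212, 212, 211, 210, 210, 213, 193, 46, 124, 217, 209, 208, 208, 212, 193, 74, 59, 62, 63, 64, 63, 65, 65, 66, 62, 48, 34, 34, 31, 57, 212, 255, 255, 248, 117, 26, 34, 35, 36, 35, 35, 36, 36]
145 [242, 242, 241, 242, 241, 243, 242, 244, 235, 193, 254, 242, 242, 242, 242, 245, 223, 76, 83, 85, 85, 86, 86, 88, 87, 88, 87, 79, 54, 45, 33, 224, 255, 255, 255, 255, 39, 44, 48, 49, 48, 49, 48, 47] 
    [211, 210, 209, 209, 210, 211, 211, 214, 197, 97, 149, 215, 209, 209, 210, 212, 195, 90, 59, 62, 63, 63, 64, 64, 64, 65, 64, 65, 57, 33, 33, 28, 203, 255, 255, 254, 193, 22, 33, 36, 37, 35, 36, 35]
```

The pictures show the door still about 1.5 to 2 mm out at the bar compared with the start, so it may not be quite seated. I go back into the gap and press gently, staying well under the limit.

Run:
```python
from h import *
p,y=door(0,190,36);rows((*p,325,y),(*p,205,y))
```

```text
at 28.45 [ 843.9 -131.2  368.5] 98.18 F [-1.1  0.3 -0.9] w -0.2
[np.float64(24.69), np.float64(-13.84), np.float64(4.35), np.float64(-0.59)]
[np.float64(24.69), np.float64(-13.84), np.float64(16.35), np.float64(-0.59)]
```

```bash
python3 -m inch '[[[3,-2,0,0],[7,-4,0,0],[11,-6,0.5,0],[14.5,-8,1,0],[18,-10,2,-0.3],[21.5,-12,3,-0.6],[24.7,-13.8,4,-0.6],[24.7,-13.8,4.3,-0.6]]]' | head -2
python3 -m inch '[[[0,0,0,0],[0,0,0,0],[0,0,0,0]]]' | head -2
python3 - <<'E'
from h import *
p,y=door(0,190,36);rows((*p,205,y))
E
```

```text
clock: 29.12
eef_pos: [666.6, 102.3, 330.4]
clock: 29.37
eef_pos: [671.3, 95.3, 330.8]
at 29.3667 [671.3  95.3 330.8] 98.98 F [-0.2 -0.4  0.7] w -0.1
[np.float64(-0.17), np.float64(0.02), np.float64(12.58), np.float64(0.21)]
```

```bash
rm -f mx; python3 -m inch '[[[-0.15,0,3,0.2],[-0.15,0,6,0.2],[-0.15,0,8.5,0.2],[-0.15,0,10,0.2],[-0.15,0,12,0.2],[-0.15,0,12.6,0.2],[-0.15,0,12.6,0.2],[-0.15,0,12.6,0.2]]]' | head -4; python3 chk.py
( python3 -m inch '[[[0.1,0,0,0],[0.2,0,0,0],[0.3,0,0,0],[0.3,0,0,0],[0.3,0,0,0]]]'; python3 chk.py )|grep push
```

```text
clock: 30.03
eef_pos: [674.1, 92.4, 204.0]
tool_rot: [3.132, 0.001, 1.722]
force: [0.6, 0.5, -0.1]
30.03 push -0.4 in -37.49
30.45 push -0.4 in -33.11
```

```bash
sed 's/sys.exit.*/sys.exit(int(F>6))/' chk.py > chk2.py; s='python3 chk2.py'
( python3 -m inch '[[[0.05,0,0,0],[0.1,0,0,0],[0.1,0,0,0]]]'; $s && python3 -m inch '[[[0.05,0,0,0],[0.1,0,0,0],[0.1,0,0,0]]]'; $s && python3 -m inch '[[[0.03,0,0,0],[0.05,0,0,0],[0.05,0,0,0]]]'; $s && python3 -m inch '[[[0.03,0,0,0],[0.05,0,0,0],[0.05,0,0,0]]]'; $s && python3 -m inch '[[[0.03,0,0,0],[0.05,0,0,0],[0.05,0,0,0]]]'; $s && python3 -m inch '[[[0.03,0,0,0],[0.05,0,0,0],[0.05,0,0,0]]]'; $s ) | grep push
```

```text
30.7 push -0.3 in -32.19
30.95 push -0.3 in -31.48
31.2 push 0.5 in -30.68
31.45 push -0.6 in -30.23
31.7 push 0.2 in -30.15
31.95 push 1.8 in -30.04
```

```bash
s='python3 chk2.py'
( python3 -m inch '[[[0.03,0,0,0],[0.05,0,0,0],[0.05,0,0,0]]]'; $s && python3 -m inch '[[[0.03,0,0,0],[0.05,0,0,0],[0.05,0,0,0]]]'; $s && python3 -m inch '[[[0.03,0,0,0],[0.05,0,0,0],[0.05,0,0,0]]]'; $s && python3 -m inch '[[[0.03,0,0,0],[0.05,0,0,0],[0.05,0,0,0]]]'; $s && python3 -m inch '[[[0.03,0,0,0],[0.05,0,0,0],[0.05,0,0,0]]]'; $s ) | grep push
```

```text
32.2 push 3.6 in -29.87
32.45 push 5.6 in -29.71
32.7 push 6.0 in -29.67
32.7 push 6.0 in -29.67
32.7 push 6.0 in -29.67
```

```bash
cat > sh.py <<'E'
from h import *
g=lambda i:cv2.cvtColor(i,cv2.COLOR_BGR2GRAY).astype(np.float32)
for n in("scene","top"):
  a=cv2.imread(f"pics/{n}0.png");b=get_image(n)
  for d,o,z in((235,54,226),(145,54,226),(232,30,226),(250,16,242),(60,8,248),(120,8,248),(200,8,248)):
    x,y=proj(n,(*door(0,d,o)[0],z)).astype(int);w=(slice(y-9,y+9),slice(x-9,x+9))
    A,B=g(a)[w].copy(),g(b)[w].copy()
    (dx,dy),r=cv2.phaseCorrelate(A,B,cv2.createHanningWindow((18,18),cv2.CV_32F))
    # expected shift per 0.01 rad
    e=(proj(n,(*door(.01,d,o)[0],z))-proj(n,(*door(0,d,o)[0],z)))
    print(n,d,o,"diff",round(float(cv2.absdiff(A,B).mean()),1),"shift",round(dx,2),round(dy,2),"resp",round(r,2),"per .01rad",e.round(2),"theta~",round(float(.01*(dx*e[0]+dy*e[1])/(e@e)),4))
E
python3 sh.py
```

```text
scene 235 54 diff 4.5 shift -0.08 -0.04 resp 0.92 per .01rad [-1.05 -0.86] theta~ 0.0007
scene 145 54 diff 46.9 shift 2.33 0.63 resp 0.32 per .01rad [-0.57 -0.56] theta~ -0.0265
scene 232 30 diff 4.7 shift -0.2 0.21 resp 0.97 per .01rad [-1.13 -0.76] theta~ 0.0004
scene 250 16 diff 6.3 shift 0.37 -0.22 resp 0.94 per .01rad [-1.31 -0.78] theta~ -0.0014
scene 60 8 diff 7.7 shift -0.0 -0.02 resp 0.94 per .01rad [-0.28 -0.16] theta~ 0.0005
scene 120 8 diff 8.4 shift -0.04 -0.28 resp 1.09 per .01rad [-0.6  -0.32] theta~ 0.0024
scene 200 8 diff 8.3 shift 0.07 0.18 resp 0.93 per .01rad [-1.06 -0.56] theta~ -0.0012
top 235 54 diff 26.5 shift 0.16 -0.34 resp 0.7 per .01rad [1.   0.09] theta~ 0.0013
top 145 54 diff 4.3 shift 0.06 -0.07 resp 1.01 per .01rad [0.63 0.14] theta~ 0.0006
top 232 30 diff 29.7 shift -5.47 4.8 resp -0.28 per .01rad [ 0.97 -0.  ] theta~ -0.0564
top 250 16 diff 28.9 shift 5.74 0.47 resp 0.37 per .01rad [ 1.05 -0.07] theta~ 0.0539
top 60 8 diff 9.2 shift -0.27 -0.05 resp 0.99 per .01rad [ 0.26 -0.  ] theta~ -0.0103
top 120 8 diff 9.3 shift -0.13 0.42 resp 1.15 per .01rad [ 0.52 -0.03] theta~ -0.0031
top 200 8 diff 43.2 shift -4.7 5.88 resp -0.21 per .01rad [ 0.85 -0.08] theta~ -0.0609
```

The door now matches its starting pose to about 0.001 rad. I ease off and compare again before the tug.

```bash
( python3 -m inch '[[[-0.3,0,0,0],[-0.5,0,0,0],[-0.7,0,0,0],[-0.7,0,0,0],[-0.7,0,0,0]]]'; python3 chk.py )|grep push; python3 sh.py | grep -e "scene 2" -e "top 145" -e "top 120" -e "scene 120"
```

```text
33.22 push 0.5 in -34.21
scene 235 54 diff 4.3 shift -0.18 0.06 resp 0.87 per .01rad [-1.05 -0.86] theta~ 0.0007
scene 232 30 diff 4.7 shift -0.15 0.08 resp 1.0 per .01rad [-1.13 -0.76] theta~ 0.0006
scene 250 16 diff 6.1 shift 0.16 -0.38 resp 0.92 per .01rad [-1.31 -0.78] theta~ 0.0004
scene 120 8 diff 7.6 shift -0.05 0.12 resp 0.91 per .01rad [-0.6  -0.32] theta~ -0.0002
scene 200 8 diff 8.7 shift 0.01 -0.03 resp 0.94 per .01rad [-1.06 -0.56] theta~ 0.0001
top 145 54 diff 5.8 shift -0.02 -0.09 resp 1.0 per .01rad [0.63 0.14] theta~ -0.0006
top 120 8 diff 8.8 shift -0.16 0.05 resp 1.04 per .01rad [ 0.52 -0.03] theta~ -0.0032
```

```bash
s='python3 pull.py'
( python3 -m inch '[[[-0.2,0,0,0],[-0.35,0,0,0],[-0.35,0,0,0],[-0.35,0,0,0]]]'; $s && python3 -m inch '[[[-0.05,0,0,0],[-0.1,0,0,0],[-0.1,0,0,0]]]'; $s && python3 -m inch '[[[-0.05,0,0,0],[-0.05,0,0,0],[-0.05,0,0,0]]]'; $s && python3 -m inch '[[[-0.05,0,0,0],[-0.05,0,0,0],[-0.05,0,0,0]]]'; $s && python3 -m inch '[[[-0.05,0,0,0],[-0.05,0,0,0],[-0.05,0,0,0]]]'; $s && python3 -m inch '[[[-0.05,0,0,0],[-0.05,0,0,0],[-0.05,0,0,0]]]'; $s ) | grep pull; python3 sh.py | grep -e "scene 2"
```

```text
33.65 pull -0.1 in -38.45 F [1.1 0.1 0.7]
33.9 pull 2.4 in -38.64 F [-0.2  2.4  0.3]
34.15 pull 3.5 in -38.81 F [-1.6  3.3  1.2]
34.15 pull 3.5 in -38.81 F [-1.6  3.3  1.2]
34.15 pull 3.5 in -38.81 F [-1.6  3.3  1.2]
34.15 pull 3.5 in -38.81 F [-1.6  3.3  1.2]
scene 235 54 diff 3.9 shift -0.11 -0.08 resp 0.99 per .01rad [-1.05 -0.86] theta~ 0.001
scene 232 30 diff 4.6 shift 0.06 0.09 resp 1.02 per .01rad [-1.13 -0.76] theta~ -0.0008
scene 250 16 diff 6.1 shift 0.14 -0.37 resp 0.93 per .01rad [-1.31 -0.78] theta~ 0.0004
scene 200 8 diff 8.2 shift -0.12 0.35 resp 1.01 per .01rad [-1.06 -0.56] theta~ -0.0005
```

```bash
s='python3 pull.py'
( python3 -m inch '[[[-0.04,0,0,0],[-0.07,0,0,0]]]'; $s;  python3 -m inch '[[[0,0,0,0]]]'; $s; python3 -m inch '[[[0,0,0,0]]]'; $s ) | grep pull
```

```text
34.42 pull 5.2 in -39.09 F [-0.7  5.2  1.3]
34.5 pull 5.4 in -39.05 F [-1.6  5.2  0.7]
34.58 pull 4.7 in -39.04 F [-1.4  4.5  1.2]
```

```bash
s='python3 pull.py'
( python3 -m inch '[[[-0.03,0,0,0],[-0.03,0,0,0]]]'; $s; python3 -m inch '[[[0,0,0,0]]]'; $s; python3 -m inch '[[[0.15,0,0,0],[0.35,0,0,0],[0.6,0,0,0],[0.6,0,0,0],[0.6,0,0,0]]]'; $s; python3 -m inch '[[[0,0,-1,0],[0,0,-3,0],[0,0,-6,0],[0,0,-9,0],[0,0,-12,0],[0,0,-12,0],[0,0,-12,0]]]'; $s ) | grep pull; python3 sh.py | grep -e "scene 2" -e "top 145"
```

```text
34.75 pull 6.6 in -39.07 F [-0.8  6.5  1.7]
34.83 pull 5.7 in -39.09 F [-2.3  5.4  1.7]
35.25 pull 0.1 in -35.85 F [-0.1  0.1 -0.7]
35.83 pull -0.7 in -35.75 F [-0.4 -0.7 -1.1]
scene 235 54 diff 1.3 shift -0.02 -0.07 resp 1.06 per .01rad [-1.05 -0.86] theta~ 0.0004
scene 232 30 diff 0.9 shift 0.02 -0.13 resp 1.11 per .01rad [-1.13 -0.76] theta~ 0.0004
scene 250 16 diff 1.2 shift 0.04 -0.07 resp 1.0 per .01rad [-1.31 -0.78] theta~ -0.0
scene 200 8 diff 1.5 shift -0.14 -0.01 resp 1.01 per .01rad [-1.06 -0.56] theta~ 0.0011
top 145 54 diff 6.0 shift 0.03 -0.23 resp 1.01 per .01rad [0.63 0.14] theta~ -0.0004
```

The door is fully home, the tug held at about 5.5 N, and the arm is clear. I hand in.

```bash
python3 -c "
from cell import order
print(order.finish_job())"
```

```text
the job is handed in; nothing more can be done
None
```

The job is handed in at about 36 s of the 72 s: the green bottle was left upright in the rack beside the jar and the red bottle has not moved. The door snapped fully home only on a second, gentle push, because I eased off too early on the first. The 5 to 6 N tug held, and the pictures then put the door within about 0.001 rad of where it started; no verdict was returned, and I could not see the bottles inside the shut door.

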